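# Size a handle blank in the taper gauge

### The job

Size the thick round dowel (the blank for a gouge handle): stand it upright on the gauge board in the wide end of the tapered slot, slide it along the slot towards the narrow end until it wedges between the two bars, and leave it standing there. Then slide the gauge's pointer by its knob until the needle is level with the middle of the wedged dowel.

Things in the scene. Friction and masses are not known exactly. Their poses are not given: they have to be found in the camera images.
- dowel_mid (a point): Centre (half-way up) of the thick round beech dowel, 32 mm in diameter, 90 mm tall, 55 g, standing on the bench; z along it. Two others of the same wood and height stand near in a row along world x, in any order, at least 70 mm between centres: a thin round dowel of 20 mm and a square stick of 22 mm.
- gauge: Fixed plywood board 200 (x) x 290 (y) x 12 mm; origin under its centre, on the bench. Two bars, tops 27 mm above the bench, form a slot along its y, centre line x = -40 mm: 60 mm wide at its mouth y = -50, narrowing 0.3 mm per mm to 21 at y = 80. Before the mouth the board is free: stock can stand at y = -95. A 32 mm dowel wedges at about y = 42; 10 N seats it. The pointer's track is at x = 75.
- knob (a point): Centre of the pointer's dark wooden knob, to be gripped: upright cylinder 24 mm in diameter, 42 mm tall, 79 mm above the bench (top 100), on a thin post over a carriage. It slides along the gauge's y only, from y = 115 to -105 mm, with 1.5 N of friction, and stays where it is left. It starts at the slot's narrow end.
- mark (a point): The spot on the slot's centre line that the pointer's needle points at (nothing solid there): 115 mm from the knob's axis towards the gauge's -x, 33 mm above the bench. It moves with the pointer; the flat dark steel needle, 5 mm wide, ends short of the slot.
Not all that is in view belongs to the job. Leave any green or turquoise look-alike of the part that bears dowel_mid alone.

How it is judged:
On the way, in this order (a step that is already met when the one before it is completed fails the run):
1. the dowel stands upright on the board in the wide end of the slot or just before its mouth (angle between dowel_mid's own z axis and vertical below 0.17 rad and z of dowel_mid in the frame of gauge between 0.045 and 0.068 m and y of dowel_mid in the frame of gauge between -0.14 and 0.015 m and x of dowel_mid in the frame of gauge between -0.065 and -0.015 m), for 0.1 s.
2. the dowel has been slid along until it wedges (angle between dowel_mid's own z axis and vertical below 0.17 rad and z of dowel_mid in the frame of gauge between 0.045 and 0.068 m and y of dowel_mid in the frame of gauge between 0.03 and 0.054 m and x of dowel_mid in the frame of gauge between -0.052 and -0.028 m), for 0.2 s.
3. the pointer has been slid level with the wedged dowel (all of step 2 and horizontal distance between mark and dowel_mid below 0.015 m), for 0.2 s.
At the end, for the whole second after the job is handed in: The dowel stands upright (within 10 degrees) on the gauge board, wedged in the tapered slot (within 12 mm of its stop at gauge y = 42 mm, within 12 mm of the centre line), and the pointer's mark is within 15 mm of the dowel's middle, seen from above (all of step 3); the robot touches nothing.
It also fails if it takes over 54 s, if anything falls off the work surface, if the arm or the gripper's body presses on something with over 40 N, if the wrist force passes 120 N, or if a joint passes its speed limit or range.

### The arm

A 7-joint arm with a two-finger parallel gripper is mounted at the origin on the work surface. World frame = base frame: x ahead of the robot, y to its left, z up, the work surface at z = 0. Lengths are in m, angles in rad, forces in N, time in s.
With the tool pointing down it reaches from about 0.425 to 1.025 m from the base axis. Payload 9.4 kg.
Tool frame: the origin (TCP) lies between the finger pads; the fingertips stand 22 mm ahead of it and the grasp point (between the pads) lies 3 mm ahead of it (ctrl.nose_length is the distance from the TCP to the fingertips, in m); z points along the fingers, y is the direction in which the jaws open and shut (so a half turn about z gives the same grasp; the last joint's range is limited). The gripper opens to 85 mm and grips with 20 to 120 N. Pads are 22 mm wide; open, the fingers measure 114 mm over their backs; the gripper's body (76 mm by 85 mm) begins 54 mm behind the grasp point. The pads swing forward as they close: fully open they stand 13 mm farther back than shut.
Start: joints at [1.055, 0.599, -0.003, 1.599, 0.002, 0.943, -0.08], TCP at [0.308, -0.656, 0.253] pointing down, gripper open.
Joint ranges: [-2.57, 2.57], [-0.35, 1.97], [-1.29, 1.29], [0.11, 2.56], [-1.05, 4.19], [0.11, 1.86], [-2.63, 2.63]. Speed limits (rad/s): [2.22, 2.22, 3.01, 3.01, 3.14, 3.14, 3.14].

### API

Orientations are given as a unit quaternion [x, y, z, w].
In Python, from bench import ctrl gives the robot as it stands. The module is installed in compiled form; this text tells all that it offers.
- The arm moves only by the tool send_rows, never from a script. Its argument "deltas" is one flat list of numbers, 6 for each row, row after row: the shift along the tool's x, y, z in mm, then the turn, a rotation vector about the tool's x, y, z in rad. In form: [tx, ty, tz, wx, wy, wz, tx, ty, tz, wx, wy, wz, ...]. A call has 1 to 12 rows; each row shifts and turns the pose as measured when the row begins, along the tool's axes as they then stand; what a row does not reach is not made up. A row lasts 1/12 s, in which the tool goes at most 41.7 mm and 7.16 degrees, less where a joint would pass 70% of its speed; a pose out of reach is approached as far as the arm can. A call is refused whole if a number of a shift passes 41.7 or a number of a turn 0.125, either way. A call with a gripper value outside its range is refused whole. "jaw" is the opening, from 0 (shut) to 1 (fully open), set as the call begins (left out, the last holds). The fingers move at their own pace and stop on an object; "force" is the grip in N (left out, the last holds). Time passes only in rows, so rows that do not move let the fingers close. It gives the time, the measured TCP pose, the force and the opening at its end, in the units of the state.
- ctrl.state(): the state, without advancing time (a new reading comes with each control period).
- ctrl.camera(name): name is "scene" or "top" or "wrist"; returns a dict with "image" (384x512x3 uint8, red, green, blue), "depth" (384x512 float32, m along the optical axis (not along the pixel's ray), 0 where there is no reading), "intrinsics" (3x3 intrinsics, pixels), "R" (3x3) and "t" (3): a world point X has camera coordinates R X + t. Camera axes: x right, y down, z forward; pixel columns grow to the right and rows downward; lengths in m; the calibration is good to about 2 mm. A picture is of the moment at which its call begins.
- ctrl.sign_off(): hands the job in, once; it reports no verdict.
The state is a dict: "clock": time; "qpos": joint angles; "dq": joint speeds; "joint_efforts": joint torques, N m; "tcp_pos": TCP position; "eef_rot": TCP orientation; "contact_force": force on the tool from outside, world axes, zero at the start; "ft_torque": the same for the moment, N m; "gripper_width": opening from 0.0 (shut) to 1.0 (fully open).
Only numpy, scipy, OpenCV 4.12 (cv2) and the standard library are available. Lean on these libraries where they do the work, as an engineer would, in place of code of your own. Each camera call takes 0.05 s, during which the arm holds its last target.

## Working session

There is one attempt and no reset: what is moved stays moved. The work goes in short steps, Python scripts to look and compute and a tool call to move; the robot and the scene stay as the last step left them, time stands still between calls to the robot, and variables do not carry over. Pictures are saved under pics/ and viewed, and the job is handed in when it is done.

Besides the shell and the picture viewer there is one more tool, called as a command line: name --argument value ..., lists and objects as JSON in quotes. send_rows: Moves the arm, as the interface text tells. Its arguments: {"type":"object","properties":{"deltas":{"type":"array"},"jaw":{"type":"number"},"force":{"type":"number"}},"required":["deltas"]}

```bash
mkdir -p pics
python3 - <<'E'
from bench import ctrl
import cv2,numpy as np
s=ctrl.state();print(s['clock'],s['tcp_pos'],s['eef_rot'],s['gripper_width'],ctrl.nose_length)
for n in("scene","top"):
    c=ctrl.camera(n);np.savez(f'{n}0.npz',**c);cv2.imwrite(f'pics/{n}0.png',c['image'][:,:,::-1]);print(n,c['intrinsics'].tolist(),c['R'].round(4).tolist(),c['t'])
E
```

```text
0.0 [ 0.30781167 -0.65590888  0.25240876] [ 9.76016571e-01  2.17694795e-01 -2.40549268e-04 -7.56048769e-04] 1.001114268958361 0.022
scene [[394.77480975850375, 0.0, 263.0328286010433], [0.0, 394.77480975850375, 194.8484852707018], [0.0, 0.0, 1.0]] [[0.5313, 0.8472, 0.0027], [0.6246, -0.3895, -0.6769], [-0.5724, 0.3613, -0.7361]] [-0.2458736  -0.28197321  1.31136784]
top [[419.6290184773586, 0.0, 248.77802362215664], [0.0, 419.6290184773586, 189.21181463953454], [0.0, 0.0, 1.0]] [[-0.0272, -0.9995, 0.0189], [-0.9887, 0.0241, -0.1482], [0.1476, -0.0227, -0.9888]] [-0.04287043  0.49141087  1.10133132]
```

View pics/scene0.png

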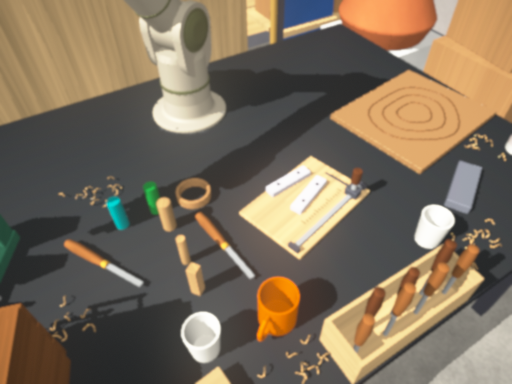

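View pics/top0.png

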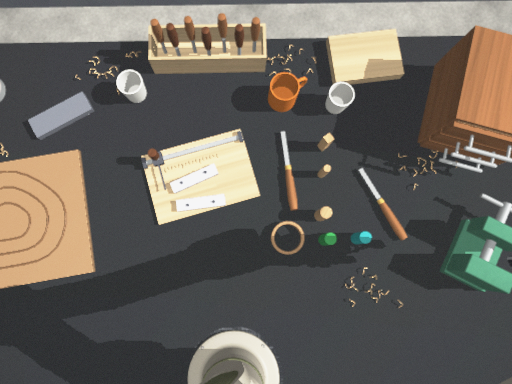

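```bash
cat > h.py <<'E'
import numpy as np,cv2
def load(n): return dict(np.load(n))
def ray(c,u,v,z):
    K,R,t=c['intrinsics'],c['R'],c['t']
    d=R.T@np.linalg.inv(K)@np.array([u,v,1.]);o=-R.T@t
    return o+d*(z-o[2])/d[2]
def dep(c):
    K,R,t=c['intrinsics'],c['R'],c['t'];h,w=c['depth'].shape
    u,v=np.meshgrid(np.arange(w),np.arange(h));d=c['depth']
    P=np.stack([(u-K[0,2])/K[0,0]*d,(v-K[1,2])/K[1,1]*d,d],-1)
    return (P-t)@R
def proj(c,X):
    p=c['intrinsics']@(c['R']@np.asarray(X)+c['t']);return p[:2]/p[2]
E
python3 - <<'E'
from h import *
c=load('top0.npz');P=dep(c);im=c['image'];hsv=cv2.cvtColor(im,cv2.COLOR_RGB2HSV)
a=cv2.resize(im[120:260,270:390],None,fx=5,fy=5,interpolation=cv2.INTER_CUBIC)[:,:,::-1]
b=cv2.resize(im[120:230,135:265],None,fx=6,fy=6,interpolation=cv2.INTER_CUBIC)[:,:,::-1]
cv2.imwrite('pics/a.png',cv2.resize(a,(514,600)));cv2.imwrite('pics/b.png',b[:600])
s=load('scene0.npz')['image'];cv2.imwrite('pics/s.png',cv2.resize(s[160:310,90:270],None,fx=4,fy=4,interpolation=cv2.INTER_CUBIC)[:,:,::-1])
# tall tops at z>0.08
m=((P[:,:,2]>.08)&(P[:,:,2]<.105)&(c['depth']>0)).astype(np.uint8)
n,l,st,ce=cv2.connectedComponentsWithStats(m)
for i in range(1,n):
    if st[i,4]>12:
        q=P[l==i];print(ce[i].round(1),st[i,2:5],q.mean(0).round(4),q.min(0).round(3),q.max(0).round(3))
E
```

```text
[162.8  26.8] [ 6  5 26] [0.9379 0.1687 0.0877] [0.933 0.163 0.081] [0.943 0.177 0.092]
[178.9  27. ] [12  5 52] [0.9369 0.125  0.0874] [0.933 0.111 0.081] [0.944 0.141 0.093]
[205.2  26.4] [24  5 85] [0.9369 0.0528 0.0882] [0.933 0.021 0.08 ] [0.943 0.084 0.093]
[230.8  25.8] [10  5 42] [ 0.9375 -0.0172  0.0881] [ 0.933 -0.032  0.081] [ 0.944 -0.007  0.095]
[245.9  25.6] [10  5 38] [ 0.9376 -0.0588  0.0877] [ 0.933 -0.07   0.08 ] [ 0.943 -0.045  0.093]
[205.2  52.4] [118  38 744] [0.8611 0.0536 0.0882] [ 0.84  -0.111  0.08 ] [0.943 0.21  0.096]
[160.1  39.7] [ 9  6 31] [0.8972 0.1751 0.0934] [0.894 0.167 0.081] [0.904 0.187 0.105]
[191.3  38.6] [ 7  4 16] [0.8976 0.0903 0.0962] [0.895 0.083 0.086] [0.902 0.1   0.105]
[254.   38.5] [ 7  6 25] [ 0.8966 -0.0796  0.0931] [ 0.894 -0.089  0.081] [ 0.901 -0.072  0.104]
[207.3  47.4] [ 7  6 24] [0.8727 0.0475 0.0935] [0.869 0.04  0.081] [0.879 0.057 0.104]
[239.   46.2] [ 7  5 20] [ 0.8734 -0.0385  0.0959] [ 0.87  -0.047  0.082] [ 0.878 -0.03   0.105]
[440.2 104.4] [ 27 100 398] [ 0.7004 -0.5746  0.0922] [ 0.584 -0.616  0.08 ] [ 0.854 -0.54
[... 770 characters left out ...]
0.085]
[503.9 211.8] [ 15  22 188] [ 0.4072 -0.7172  0.0856] [ 0.378 -0.74   0.08 ] [ 0.433 -0.699  0.093]
[325.  212.5] [ 13  12 126] [ 0.4169 -0.2488  0.0896] [ 0.403 -0.265  0.081] [ 0.431 -0.234  0.095]
[487.1 241.8] [ 41  45 365] [ 0.331  -0.6623  0.0891] [ 0.282 -0.723  0.08 ] [ 0.395 -0.627  0.105]
[329.5 238.5] [ 14  12 123] [ 0.3501 -0.2568  0.0897] [ 0.336 -0.273  0.081] [ 0.364 -0.242  0.096]
[364.1 237.4] [ 13  12 129] [ 0.3506 -0.3456  0.0897] [ 0.336 -0.362  0.081] [ 0.365 -0.331  0.096]
[468.7 272. ] [ 47  39 187] [ 0.2568 -0.6047  0.0924] [ 0.205 -0.675  0.08 ] [ 0.302 -0.573  0.105]
[233.9 359.4] [49 14 89] [ 0.064  -0.0066  0.0897] [ 0.039 -0.062  0.081] [0.072 0.054 0.102]
```

View pics/a.png

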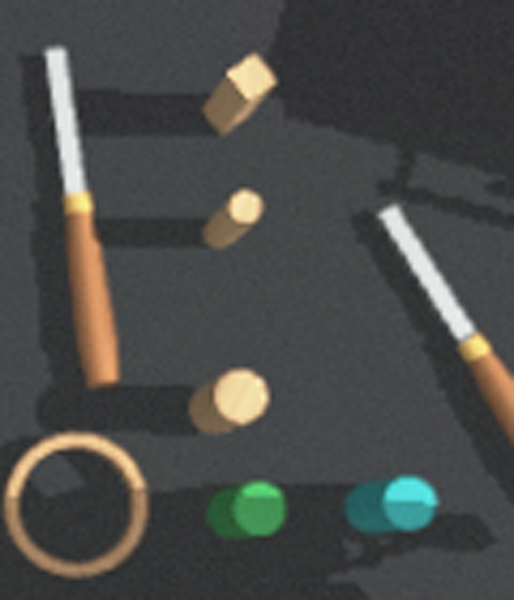

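View pics/b.png

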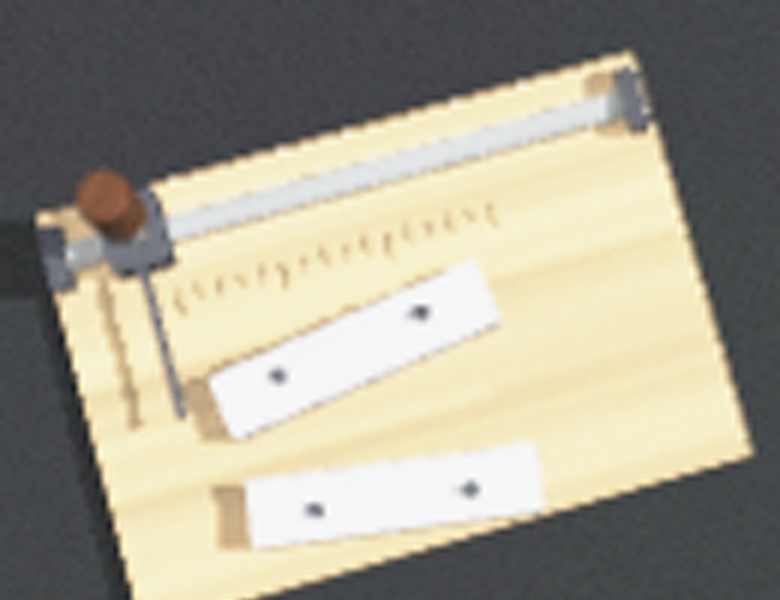

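View pics/s.png

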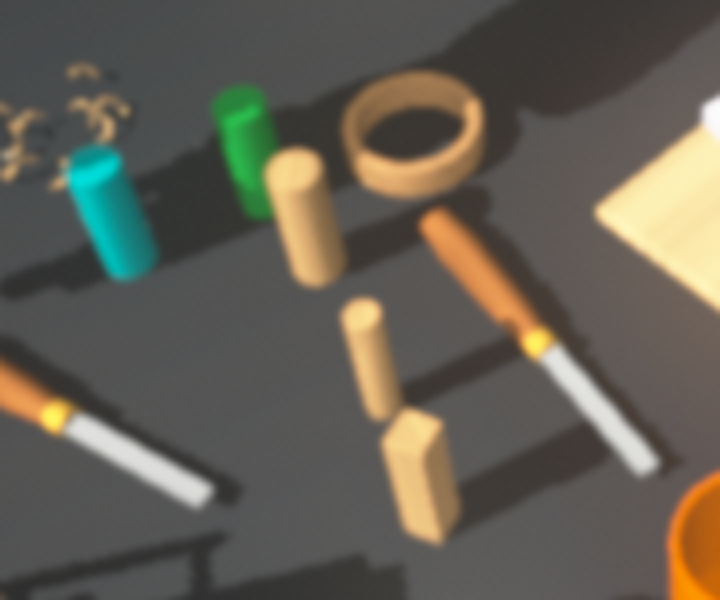

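Run:
```python
from h import *
c=load('top0.npz');P=dep(c);im=c['image'];hsv=cv2.cvtColor(im,cv2.COLOR_RGB2HSV)
m=(hsv[:,:,2]>120);m[:, :137]=0;m[:,265:]=0;m[:122]=0;m[230:]=0
m=cv2.morphologyEx(m.astype(np.uint8),cv2.MORPH_CLOSE,np.ones((5,5)))
n,l,st,ce=cv2.connectedComponentsWithStats(m);i=1+st[1:,4].argmax();m=(l==i).astype(np.uint8)
cn=max(cv2.findContours(m,0,cv2.CHAIN_APPROX_NONE)[0],key=len)[:,0]
W=np.array([ray(c,u,v,.012)[:2] for u,v in cn])
r=cv2.minAreaRect((W*1000).astype(np.float32));print(r,cv2.boxPoints(r).round(1).tolist())
# knob, scene & top
m=(P[:,:,2]>.085)&(P[:,:,2]<.11)&(abs(P[:,:,0]-.58)<.03)&(abs(P[:,:,1]-.194)<.03);print('knob',np.median(P[m],0),P[m].min(0),P[m].max(0))
for h in(.09,.1):print(ray(c,151.5,151.5,h))
# dowel circle on top face
for cx,cy in((325,212.5),):print(ray(c,cx,cy,.09))
m=((hsv[:,:,2]>200)&(hsv[:,:,1]<140));m[:195]=0;m[230:]=0;m[:,:305]=0;m[:,345:]=0
ys,xs=np.nonzero(m);print('bright',xs.mean(),ys.mean(),xs.min(),xs.max(),ys.min(),ys.max(),ray(c,xs.mean(),ys.mean(),.09))
# white bars
m=((hsv[:,:,2]>200)&(hsv[:,:,1]<40)).astype(np.uint8);m[:, :165]=0;m[:,230:]=0;m[:162]=0;m[215:]=0
n,l,st,ce=cv2.connectedComponentsWithStats(m)
for i in range(1,n):
  if st[i,4]>100:
    q=cv2.findContours((l==i).astype(np.uint8),0,1)[0][0][:,0];w=np.array([ray(c,u,v,.027)[:2]*1000 for u,v in q],np.float32);rr=cv2.minAreaRect(w);print('bar',rr,cv2.boxPoints(rr).round(1).tolist())
# scene check of dowel and knob
c2=load('scene0.npz');P2=dep(c2)
for nm,x,y in(('dowel',.417,-.25),('knob',.5814,.194)):
  m=(P2[:,:,2]>.06)&(P2[:,:,2]<.11)&(abs(P2[:,:,0]-x)<.03)&(abs(P2[:,:,1]-y)<.03)
  q=P2[m];print(nm,q.min(0),q.max(0))
  m2=m&(P2[:,:,2]>(.0885 if nm=='dowel' else .098));print(P2[m2].mean(0),m2.sum())
```

```text
((541.0198974609375, 79.45222473144531), (211.79449462890625, 291.5960998535156), 14.627318382263184) [[401.70001220703125, 193.8000030517578], [475.3999938964844, -88.4000015258789], [680.2999877929688, -34.900001525878906], [606.7000122070312, 247.3000030517578]]
knob [0.58170659 0.1936922  0.09822357] [0.5715345  0.18317448 0.08531717] [0.59271977 0.20720539 0.1034132 ]
[0.58785239 0.19672766 0.09      ]
[0.58537444 0.19461659 0.1       ]
[ 0.41689799 -0.24872568  0.09      ]
bright 325.73636363636365 212.02727272727273 320 331 207 218 [ 0.41806819 -0.25069279  0.09      ]
bar ((527.8546142578125, 93.8948974609375), (35.298336029052734, 136.0675811767578), 23.33336067199707) [[484.70001220703125, 149.39999389648438], [538.5999755859375, 24.399999618530273], [571.0, 38.400001525878906], [517.0999755859375, 163.39999389648438]]
bar ((460.0039367675781, 76.42283630371094), (33.87239074707031, 135.29908752441406), 6.212941646575928) [[435.79998779296875, 141.8000030517578], [450.5, 7.300000190734863], [484.20001220703125, 11.0], [469.5, 145.5]]
dowel [ 0.40448754 -0.26235675  0.06000354] [ 0.4392902  -0.23051078  0.09320776]
[ 0.42213551 -0.24688473  0.09039138] 114
knob [0.57470736 0.18562287 0.06043281] [0.59922765 0.20990336 0.10336426]
[0.58801297 0.19725537 0.10050517] 58
```

Run:
```python
from h import *
c=load('scene0.npz');im=c['image'];hsv=cv2.cvtColor(im,cv2.COLOR_RGB2HSV);P=dep(c)
m=((P[:,:,2]>.022)&(P[:,:,2]<.034)&(hsv[:,:,1]<50)&(hsv[:,:,2]>180)).astype(np.uint8);m[:, :260]=0;m[:,335:]=0;m[:155]=0;m[220:]=0
n,l,st,ce=cv2.connectedComponentsWithStats(m)
for i in range(1,n):
  if st[i,4]>60:
    q=cv2.findContours((l==i).astype(np.uint8),0,1)[0][0][:,0];w=np.array([ray(c,u,v,.027)[:2]*1000 for u,v in q],np.float32);rr=cv2.minAreaRect(w);print(st[i],'bar',rr)
# board mask
m=((hsv[:,:,2]>140)).astype(np.uint8);m[:,:238]=0;m[:,372:]=0;m[:150]=0;m[258:]=0
m=cv2.morphologyEx(m,cv2.MORPH_CLOSE,np.ones((5,5)))
n,l,st,ce=cv2.connectedComponentsWithStats(m);i=1+st[1:,4].argmax();print(st[i])
cn=max(cv2.findContours((l==i).astype(np.uint8),0,1)[0],key=len)[:,0]
h=cv2.approxPolyDP(cv2.convexHull(cn),4,True)[:,0];print([(p.tolist(),(ray(c,*p,.012)[:2]*1000).round(1).tolist()) for p in h])
v=cv2.resize(im[150:265,235:385],None,fx=5,fy=5,interpolation=cv2.INTER_CUBIC)[:,:,::-1];cv2.imwrite('pics/sb.png',v)
```

```text
[266 165  45  30 463] bar ((464.16424560546875, 80.16071319580078), (35.57167434692383, 136.08547973632812), 6.277231693267822)
[291 175  36  37 485] bar ((531.716064453125, 97.79158020019531), (32.77690505981445, 138.2242889404297), 23.208938598632812)
[ 238  156  132  102 6994]
[([360, 171], [530.4, 276.1]), ([369, 191], [601.0, 245.1]), ([302, 257], [675.4, -27.9]), ([293, 256], [662.3, -43.8]), ([238, 213], [483.2, -87.3]), ([266, 185], [437.7, 25.1]), ([309, 156], [405.1, 192.9])]
```

View pics/sb.png

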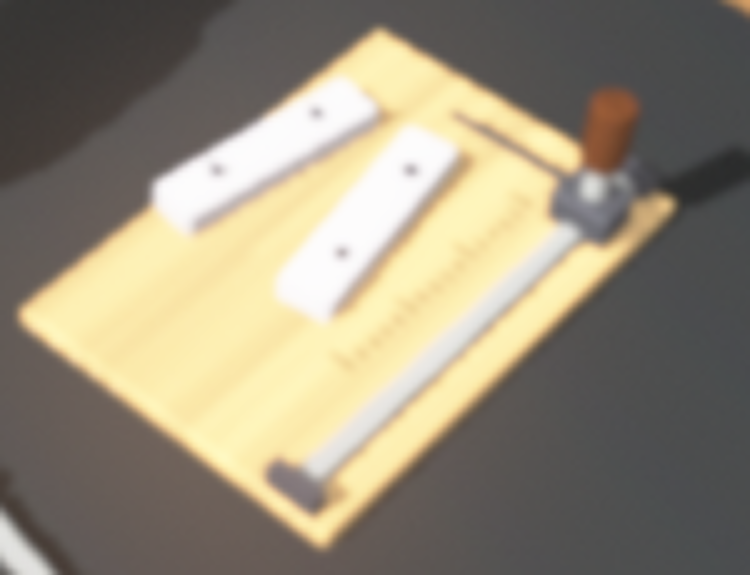

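send_rows --deltas '[0,0,0,0,0,0.0915,0,0,0,0,0,0.0915,20,-34,0,0,0,0,20,-34,0,0,0,0,20,-34,0,0,0,0,20,-34,0,0,0,0,20,-34,0,0,0,0,20,-34,0,0,0,0,20,-34,0,0,0,0,20,-34,0,0,0,0,20,-34,0,0,0,0,20,-34,0,0,0,0]' --jaw 0.7

```text
clock: 1.1
tcp_pos: [0.4163, -0.2699, 0.2465]
eef_rot: [0.993, 0.115, -0.004, -0.001]
contact_force: [1.0, -0.3, 1.0]
gripper_width: 0.701
```

```bash
cat >> h.py <<'E'
from scipy.spatial.transform import Rotation as Ro
YAW=np.deg2rad(14.7)
def go(s,tgt,yaw=YAW):
    R=Ro.from_quat(s['eef_rot']);d=R.inv().apply(np.array(tgt)-s['tcp_pos'])*1000
    Rt=Ro.from_euler('z',yaw)*Ro.from_euler('x',np.pi)
    print('clock',s['clock'],'tcp',np.round(s['tcp_pos'],4),'F',np.round(s['contact_force'],1),'gw',round(s['gripper_width'],3),'shift mm',d.round(1),'turn',(R.inv()*Rt).as_rotvec().round(4))
O=np.array([.5385,.0826])
def G(x,y): return O+np.array([np.cos(YAW)*x-np.sin(YAW)*y,np.sin(YAW)*x+np.cos(YAW)*y])/1000
E
python3 - <<'E'
from h import *
from bench import ctrl
c=ctrl.camera('wrist');np.savez('w1.npz',**c);cv2.imwrite('pics/w1.png',c['image'][:,:,::-1])
go(ctrl.state(),[.42,-.249,.14])
P=dep(c);m=(P[:,:,2]>.085)&(P[:,:,2]<.097)&(abs(P[:,:,0]-.42)<.04)&(abs(P[:,:,1]+.249)<.035);q=P[m];print(m.sum(),q.mean(0),q.min(0),q.max(0))
E
```

```text
clock 1.15 tcp [ 0.419  -0.2616  0.2463] F [ 0.7  8.5 -0.2] gw 0.702 shift mm [  4.6 -11.2 106.4] turn [-0.008   0.0059 -0.0169]
879 [ 0.42112979 -0.249521    0.09112255] [ 0.40454594 -0.26496285  0.08514739] [ 0.43604069 -0.23408432  0.0935172 ]
```

View pics/w1.png

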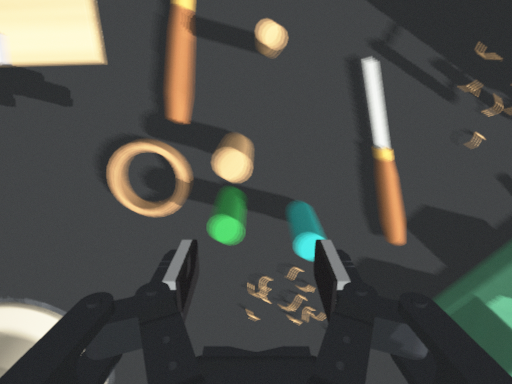

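send_rows --deltas '[5,-11.5,0,-0.008,0.006,-0.017,0,0,20,0,0,0,0,0,25,0,0,0,0,0,25,0,0,0,0,0,20,0,0,0,0,0,10,0,0,0,0,0,0,0,0,0]'

```text
clock: 1.73
tcp_pos: [0.4249, -0.2427, 0.1439]
eef_rot: [0.991, 0.136, 0.003, 0.0]
contact_force: [-0.3, -0.4, -0.0]
gripper_width: 0.697
```

Run:
```python
from h import *
from bench import ctrl
go(ctrl.state(),[.4205,-.2495,.06])
```

```text
clock 1.7333 tcp [ 0.4249 -0.2427  0.1439] F [-0.3 -0.4 -0. ] gw 0.697 shift mm [-6.5  5.2 83.8] turn [ 0.0015 -0.0049  0.0153]
```

send_rows --deltas '[-6.5,5.5,0,0,-0.005,0.015,0,0,0,0,0,0,0,0,0,0,0,0]'

```text
clock: 1.98
tcp_pos: [0.4194, -0.251, 0.1441]
eef_rot: [0.992, 0.127, -0.001, 0.001]
contact_force: [0.9, 0.8, -0.3]
gripper_width: 0.697
```

Run:
```python
from h import *
from bench import ctrl
go(ctrl.state(),[.4205,-.2495,.06])
```

```text
clock 1.9833 tcp [ 0.4194 -0.251   0.1441] F [ 0.9  0.8 -0.3] gw 0.697 shift mm [ 1.5 -1.2 84.1] turn [ 0.0008  0.0018 -0.0016]
```

send_rows --deltas '[1.5,-1,14,0,0,0,0,0,20,0,0,0,0,0,20,0,0,0,0,0,16,0,0,0,0,0,8,0,0,0,0,0,0,0,0,0,0,0,0,0,0,0]'

```text
clock: 2.57
tcp_pos: [0.4246, -0.2539, 0.0701]
eef_rot: [0.992, 0.125, 0.005, 0.005]
contact_force: [-0.2, 0.1, -0.1]
gripper_width: 0.705
```

Run:
```python
from h import *
from bench import ctrl
go(ctrl.state(),[.4205,-.2495,.06])
c=ctrl.camera('wrist');cv2.imwrite('pics/w2.png',c['image'][:,:,::-1])
```

```text
clock 2.5667 tcp [ 0.4246 -0.2539  0.0701] F [-0.2  0.1 -0.1] gw 0.705 shift mm [-3.  -5.4 10. ] turn [ 0.0103 -0.0089 -0.0054]
```

View pics/w2.png

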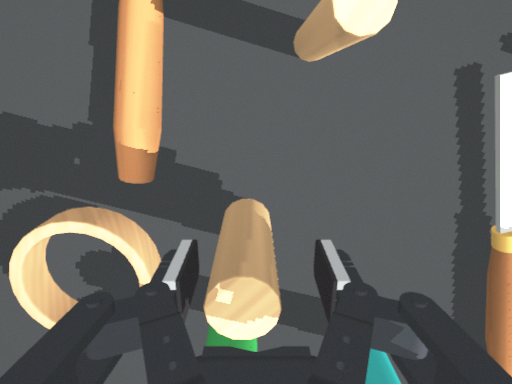

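send_rows --deltas '[-3,-5,0,0.01,-0.009,-0.005,0,0,5,0,0,0,0,0,4,0,0,0,0,0,0,0,0,0,0,0,0,0,0,0]'

```text
clock: 3.03
tcp_pos: [0.4215, -0.2501, 0.0637]
eef_rot: [0.992, 0.128, 0.002, 0.001]
contact_force: [-0.6, -0.3, -0.7]
gripper_width: 0.699
```

Run:
```python
from h import *
from bench import ctrl
go(ctrl.state(),[.4205,-.2495,.06])
```

```text
clock 3.0333 tcp [ 0.4215 -0.2501  0.0637] F [-0.6 -0.3 -0.7] gw 0.699 shift mm [-0.8 -0.9  3.7] turn [ 0.0028 -0.0033  0.0001]
```

send_rows --deltas '[-0.8,-0.9,2,0.003,-0.003,0,0,0,0,0,0,0,0,0,0,0,0,0,0,0,0,0,0,0,0,0,0,0,0,0,0,0,0,0,0,0,0,0,0,0,0,0,0,0,0,0,0,0]' --jaw 0 --force 40

```text
clock: 3.7
tcp_pos: [0.4205, -0.2495, 0.0618]
eef_rot: [0.992, 0.128, 0.0, -0.0]
contact_force: [-0.4, 0.7, 0.6]
gripper_width: 0.362
```

Run:
```python
from h import *
from bench import ctrl
go(ctrl.state(),[.4205,-.2495,.06])
print(G(-40,-95),G(-40,42))
```

```text
clock 3.7 tcp [ 0.4205 -0.2495  0.0618] F [-0.4  0.7  0.6] gw 0.362 shift mm [-0.   0.   1.8] turn [-0.0002 -0.0002  0.0002]
[ 0.52391629 -0.01944075] [0.48915146 0.11307493]
```

send_rows --deltas '[0,0,-15,0,0,0,0,0,-20,0,0,0,0,0,-20,0,0,0,0,0,-15,0,0,0,0,0,-5,0,0,0,0,0,0,0,0,0,0,0,0,0,0,0]'

```text
clock: 4.28
tcp_pos: [0.4197, -0.2491, 0.1383]
eef_rot: [0.992, 0.128, -0.001, -0.001]
contact_force: [0.6, -0.0, -1.2]
gripper_width: 0.367
```

Run:
```python
from h import *
from bench import ctrl
go(ctrl.state(),[.5239,-.0194,.13])
```

```text
clock 4.2833 tcp [ 0.4197 -0.2491  0.1383] F [ 0.6 -0.  -1.2] gw 0.367 shift mm [ 159.1 -195.7    8.4] turn [-0.0022  0.0021  0.0003]
```

send_rows --deltas '[10,-12,0,0,0,0,17,-21,0,0,0,0,17,-21,0,0,0,0,17,-21,0,0,0,0,17,-21,0,0,0,0,17,-21,0,0,0,0,17,-21,0,0,0,0,17,-21,0,0,0,0,15,-18,0,0,0,0,8,-10,0,0,0,0,0,0,0,0,0,0,0,0,0,0,0,0]'

```text
clock: 5.28
tcp_pos: [0.5197, -0.0202, 0.1241]
eef_rot: [0.992, 0.126, -0.009, -0.002]
contact_force: [0.5, -0.7, -0.7]
gripper_width: 0.366
```

Run:
```python
from h import *
from bench import ctrl
go(ctrl.state(),[.5239,-.0194,.1])
c=ctrl.camera('top');np.savez('top1.npz',**c);cv2.imwrite('pics/t1.png',cv2.resize(c['image'][100:250,120:300],None,fx=4,fy=4)[:,:,::-1])
```

```text
clock 5.2833 tcp [ 0.5197 -0.0202  0.1241] F [ 0.5 -0.7 -0.7] gw 0.366 shift mm [ 4.7  0.4 24.1] turn [-0.0057  0.0179 -0.0035]
```

View pics/t1.png

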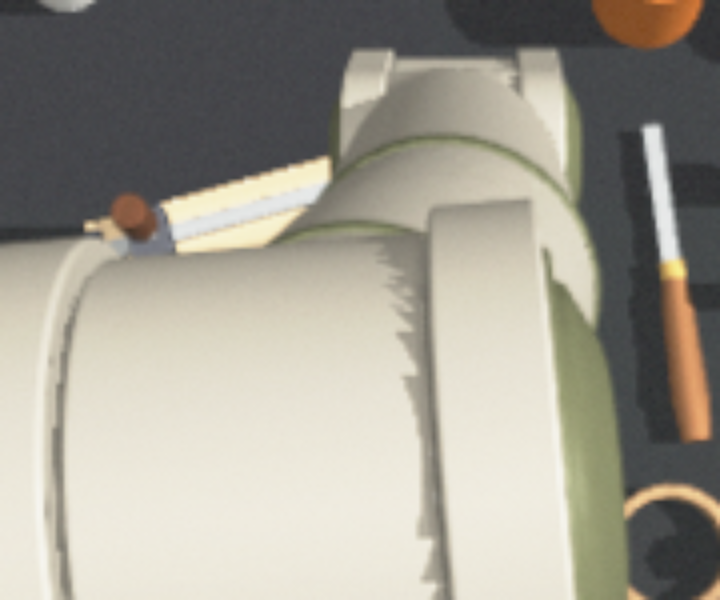

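send_rows --deltas '[4.5,0.5,0,-0.006,0.018,-0.004,0,0,14,0,0,0,0,0,15,0,0,0,0,0,6,0,0,0,0,0,0,0,0,0,0,0,0,0,0,0]'

```text
clock: 5.83
tcp_pos: [0.5226, -0.027, 0.0875]
eef_rot: [0.992, 0.124, 0.001, 0.002]
contact_force: [0.2, 0.5, -1.2]
gripper_width: 0.366
```

Run:
```python
from h import *
from bench import ctrl
go(ctrl.state(),[.5239,-.0194,.0745])
c=ctrl.camera('scene');np.savez('sc1.npz',**c);cv2.imwrite('pics/sc1.png',cv2.resize(c['image'][130:280,220:400],None,fx=4,fy=4)[:,:,::-1])
c=ctrl.camera('wrist');np.savez('w3.npz',**c);cv2.imwrite('pics/w3.png',c['image'][:,:,::-1])
print(proj(c,[*G(-40,-50),.027]),proj(c,[*G(-40,80),.027]),proj(c,[*G(-70,-50),.027]),proj(c,[*G(-10,-50),.027]))
```

```text
clock 5.8333 tcp [ 0.5226 -0.027   0.0875] F [ 0.2  0.5 -1.2] gw 0.366 shift mm [ 3.1 -7.1 12.9] turn [ 0.0037 -0.0023 -0.0081]
[174.33648797 215.39906932] [-25.06906262 217.24273592] [178.45674681 255.72835571] [169.79916048 170.98749535]
```

View pics/sc1.png

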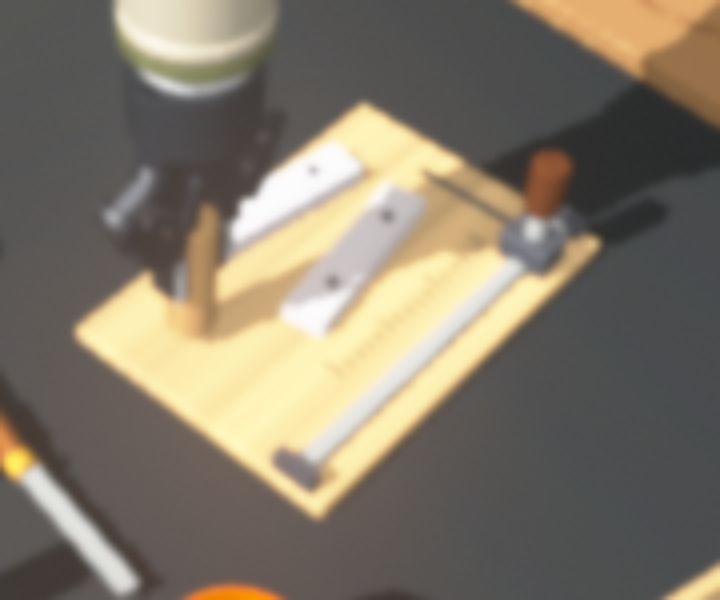

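View pics/w3.png

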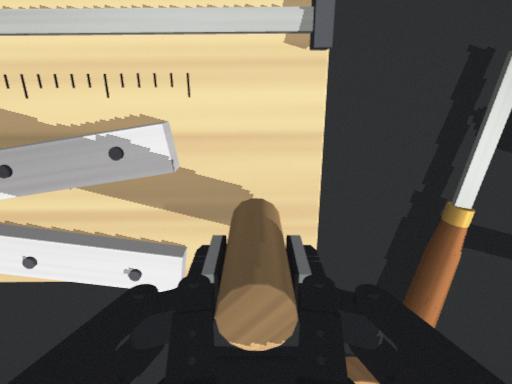

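Run:
```python
from h import *
c=load('w3.npz');cv2.imwrite('pics/w3c.png',cv2.resize(c['image'][100:310,0:260],(780,600),interpolation=cv2.INTER_CUBIC)[:,:,::-1])
P=dep(c)
for u in (40,80,120,150,165):
    col=P[100:310,u];z=col[:,2]
    idx=np.where((z>.022)&(z<.035))[0]+100
    g=[i for i in range(1,len(idx)) if idx[i]-idx[i-1]>5]
    e=[idx[0]]+sum([[idx[i-1],idx[i]] for i in g],[])+[idx[-1]]
    out=[]
    for v in e:
        w=P[v,u]; d=(w[:2]-O); out.append((int(v),((d@[np.cos(YAW),np.sin(YAW)])*1000).round(1),((d@[-np.sin(YAW),np.cos(YAW)])*1000).round(1),(w[2]*1000).round(1)))
    print(u,out)
```

```text
40 [(143, np.float64(8.1), np.float64(26.4), np.float64(26.8)), (192, np.float64(-22.4), np.float64(32.4), np.float64(28.7)), (236, np.float64(-55.8), np.float64(43.6), np.float64(23.5)), (278, np.float64(-85.8), np.float64(47.4), np.float64(28.4))]
80 [(136, np.float64(11.5), np.float64(4.0), np.float64(22.6)), (186, np.float64(-19.2), np.float64(7.5), np.float64(27.1)), (240, np.float64(-59.8), np.float64(17.9), np.float64(22.2)), (282, np.float64(-89.2), np.float64(20.2), np.float64(28.6))]
120 [(130, np.float64(15.3), np.float64(-22.3), np.float64(25.6)), (180, np.float64(-15.5), np.float64(-18.4), np.float64(27.3)), (245, np.float64(-64.0), np.float64(-8.9), np.float64(22.1)), (287, np.float64(-94.3), np.float64(-6.7), np.float64(27.8))]
150 [(125, np.float64(18.0), np.float64(-40.5), np.float64(25.2)), (175, np.float64(-12.0), np.float64(-38.0), np.float64(28.5)), (248, np.float64(-66.6), np.float64(-29.4), np.float64(22.2)), (284, np.float64(-91.6), np.float64(-28.4), np.float64(28.3))]
165 [(128, np.float64(16.0), np.float64(-48.8), np.float64(23.6)), (173, np.float64(-10.7), np.float64(-47.5), np.float64(29.0)), (251, np.float64(-69.0), np.float64(-39.5), np.float64(22.2)), (290, np.float64(-96.7), np.float64(-38.4), np.float64(28.4))]
```

View pics/w3c.png

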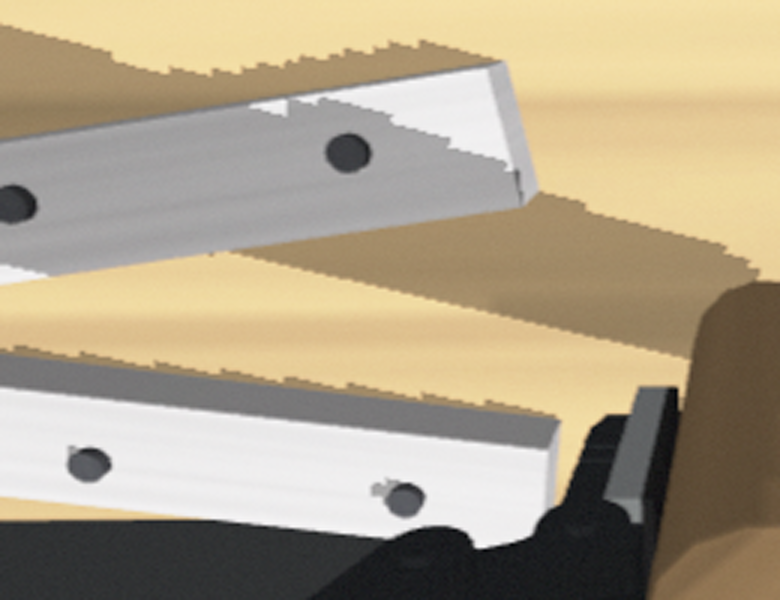

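send_rows --deltas '[3,-7,0,0.004,-0.002,-0.008,0,0,0,0,0,0,0,0,7,0,0,0,0,0,4,0,0,0,0,0,2,0,0,0,0,0,0,0,0,0]'

```text
clock: 6.43
tcp_pos: [0.5257, -0.018, 0.0758]
eef_rot: [0.992, 0.129, 0.003, -0.0]
contact_force: [1.2, 0.7, -1.0]
gripper_width: 0.366
```

Run:
```python
from h import *
from bench import ctrl
go(ctrl.state(),[.5239,-.0194,.0738])
```

```text
clock 6.4333 tcp [ 0.5257 -0.018   0.0758] F [ 1.2  0.7 -1. ] gw 0.366 shift mm [-2.1  0.9  2. ] turn [ 0.     -0.0052  0.0017]
```

send_rows --deltas '[-2,1,0.7,0,-0.005,0.002,0,0,0.7,0,0,0,0,0,0.7,0,0,0,0,0,0,0,0,0,0,0,0,0,0,0]'

```text
clock: 6.85
tcp_pos: [0.5238, -0.0197, 0.0741]
eef_rot: [0.992, 0.128, -0.0, -0.0]
contact_force: [0.0, 0.1, -0.6]
gripper_width: 0.365
```

Run:
```python
from h import *
from bench import ctrl
go(ctrl.state(),[*G(-40,0),.0738])
```

```text
clock 6.85 tcp [ 0.5238 -0.0197  0.0741] F [ 0.   0.1 -0.6] gw 0.365 shift mm [  0.1 -95.2   0.3] turn [-0.0001  0.0002 -0.0007]
```

send_rows --deltas '[0,-6,0.3,0,0,0,0,-10,0.2,0,0,0,0,-10,0,0,0,0,0,-10,0,0,0,0,0,-10,0,0,0,0,0,-10,0,0,0,0,0,-10,0,0,0,0,0,-10,0,0,0,0,0,-10,0,0,0,0,0,-4,0,0,0,0,0,0,0,0,0,0,0,0,0,0,0,0]'

```text
clock: 7.85
tcp_pos: [0.4985, 0.0784, 0.0738]
eef_rot: [0.992, 0.129, 0.001, 0.0]
contact_force: [0.6, -1.0, 2.3]
gripper_width: 0.369
```

Run:
```python
from h import *
from bench import ctrl
go(ctrl.state(),[*G(-40,42),.0738])
c=ctrl.camera('wrist');np.savez('w4.npz',**c);cv2.imwrite('pics/w4.png',c['image'][:,:,::-1])
```

```text
clock 7.85 tcp [0.4985 0.0784 0.0738] F [ 0.6 -1.   2.3] gw 0.369 shift mm [ -0.2 -36.    0. ] turn [ 0.0006 -0.0012  0.0021]
```

View pics/w4.png

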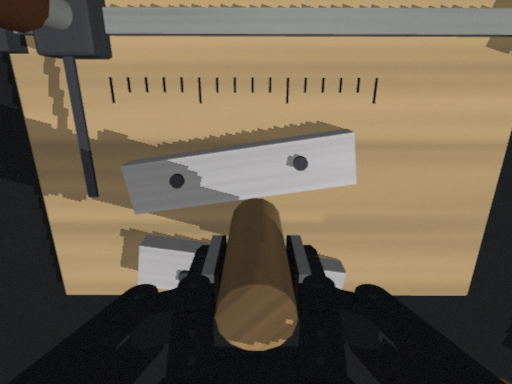

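send_rows --deltas '[0,-6,0,0,0,0,0,-7,0,0,0,0,0,-7,0,0,0,0,0,-5,0,0,0,0,0,-3,0,0,0,0,0,0,0,0,0,0]'

```text
clock: 8.4
tcp_pos: [0.4912, 0.1062, 0.0738]
eef_rot: [0.992, 0.127, 0.001, 0.0]
contact_force: [-0.3, -1.3, 1.6]
gripper_width: 0.366
```

Run:
```python
from h import *
from bench import ctrl
go(ctrl.state(),[*G(-40,42),.0738])
```

```text
clock 8.4 tcp [0.4912 0.1062 0.0738] F [-0.3 -1.3  1.6] gw 0.366 shift mm [-0.2 -7.2  0. ] turn [ 0.0011 -0.0012 -0.0019]
```

send_rows --deltas '[0,-2.5,0,0,0,0,0,-2.5,0,0,0,0,0,-2,0,0,0,0]'

```text
clock: 8.65
tcp_pos: [0.4893, 0.1125, 0.0738]
eef_rot: [0.992, 0.127, 0.001, 0.001]
contact_force: [3.0, -10.4, 2.1]
gripper_width: 0.368
```

send_rows --deltas '[0,-2,0,0,0,0,0,-2,0,0,0,0]'

```text
clock: 8.82
tcp_pos: [0.4891, 0.1128, 0.0738]
eef_rot: [0.992, 0.125, 0.001, 0.003]
contact_force: [1.4, -9.4, 1.4]
gripper_width: 0.365
```

Run:
```python
from h import *
from bench import ctrl
go(ctrl.state(),[*G(-40,42),.0738])
```

```text
clock 8.8167 tcp [0.4891 0.1128 0.0738] F [ 1.4 -9.4  1.4] gw 0.365 shift mm [ 0.1 -0.2  0. ] turn [ 0.006  -0.0015 -0.0069]
```

send_rows --deltas '[0,0,0,0,0,0,0,0,0,0,0,0,0,0,0,0,0,0,0,0,0,0,0,0,0,0,0,0,0,0,0,0,0,0,0,0]' --jaw 0.7

```text
clock: 9.32
tcp_pos: [0.4885, 0.1141, 0.0734]
eef_rot: [0.992, 0.125, 0.001, 0.002]
contact_force: [0.7, 0.6, -0.6]
gripper_width: 0.702
```

Run:
```python
from h import *
from bench import ctrl
go(ctrl.state(),[*G(-40,42),.17])
c=ctrl.camera('wrist');np.savez('w5.npz',**c);cv2.imwrite('pics/w5.png',c['image'][:,:,::-1])
```

```text
clock 9.3167 tcp [0.4885 0.1141 0.0734] F [ 0.7  0.6 -0.6] gw 0.702 shift mm [  0.4   1.6 -96.6] turn [ 0.0048 -0.0005 -0.006 ]
```

View pics/w5.png

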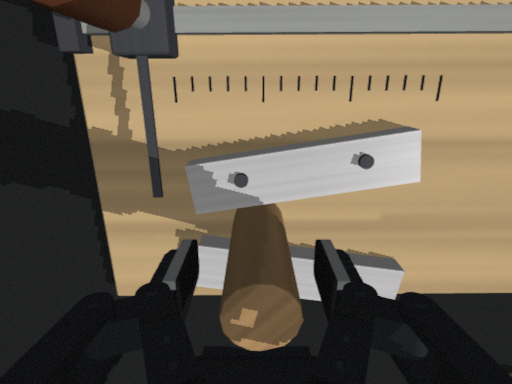

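send_rows --deltas '[0,1,-10,0,0,0,0,0,-14,0,0,0,0,0,-16,0,0,0,0,0,-16,0,0,0,0,0,-16,0,0,0,0,0,-16,0,0,0,0,0,-16,0,0,0,0,0,-10,0,0,0,0,0,0,0,0,0]'

```text
clock: 10.12
tcp_pos: [0.4874, 0.1128, 0.1971]
eef_rot: [0.992, 0.125, -0.0, 0.002]
contact_force: [0.1, 0.2, 1.0]
gripper_width: 0.704
```

Run:
```python
from h import *
from bench import ctrl
go(ctrl.state(),[.5873,.1963,.17])
c=ctrl.camera('wrist');np.savez('w6.npz',**c);cv2.imwrite('pics/w6.png',c['image'][:,:,::-1])
P=dep(c)
for nm,x,y,lo,hi in(('dowel',.489,.113,.097,.107),('knob',.587,.196,.094,.105)):
  m=(P[:,:,2]>lo)&(P[:,:,2]<hi)&(abs(P[:,:,0]-x)<.03)&(abs(P[:,:,1]-y)<.03);q=P[m];print(nm,m.sum(),q.mean(0),q.min(0),q.max(0)) if m.any() else print(nm,0)
```

```text
clock 10.1167 tcp [0.4874 0.1128 0.1971] F [0.1 0.2 1. ] gw 0.704 shift mm [117.5 -56.3  26.7] turn [ 0.0038  0.0013 -0.0064]
dowel 1325 [0.49028291 0.11220912 0.1031436 ] [0.47352777 0.09663279 0.09700637] [0.50501618 0.1275421  0.10512811]
knob 1190 [0.5857696  0.19453328 0.10082378] [0.57433353 0.18372904 0.09404869] [0.59755145 0.20673771 0.1036657 ]
```

View pics/w6.png

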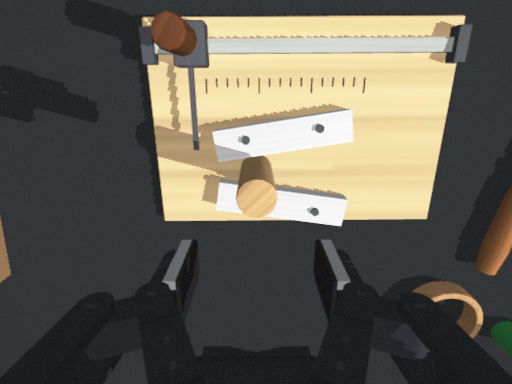

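send_rows --deltas '[12,-6,0,0.004,0,-0.006,20,-10,0,0,0,0,20,-10,0,0,0,0,20,-10,0,0,0,0,20,-9,0,0,0,0,15,-7,0,0,0,0,8,-3,0,0,0,0,0,0,0,0,0,0,0,0,0,0,0,0]'

```text
clock: 10.92
tcp_pos: [0.5838, 0.1961, 0.1909]
eef_rot: [0.992, 0.127, -0.005, 0.001]
contact_force: [0.4, -0.2, 0.3]
gripper_width: 0.699
```

Run:
```python
from h import *
from bench import ctrl
go(ctrl.state(),[.586,.195,.087])
```

```text
clock 10.9167 tcp [0.5838 0.1961 0.1909] F [ 0.4 -0.2  0.3] gw 0.699 shift mm [  3.    1.6 103.9] turn [ 0.0001  0.0109 -0.0014]
```

send_rows --deltas '[2,1.5,0,0,0.011,-0.001,0,0,14,0,0,0,0,0,16,0,0,0,0,0,14,0,0,0,0,0,8,0,0,0,0,0,0,0,0,0,0,0,0,0,0,0]'

```text
clock: 11.5
tcp_pos: [0.5821, 0.1886, 0.1378]
eef_rot: [0.992, 0.126, 0.0, 0.001]
contact_force: [0.4, 0.1, -0.1]
gripper_width: 0.697
```

Run:
```python
from h import *
from bench import ctrl
go(ctrl.state(),[.586,.195,.087])
c=ctrl.camera('wrist');np.savez('w7.npz',**c);cv2.imwrite('pics/w7.png',c['image'][:,:,::-1])
```

```text
clock 11.5 tcp [0.5821 0.1886 0.1378] F [ 0.4  0.1 -0.1] gw 0.697 shift mm [ 5.4 -5.3 50.8] turn [ 0.0017 -0.0002 -0.0048]
```

View pics/w7.png

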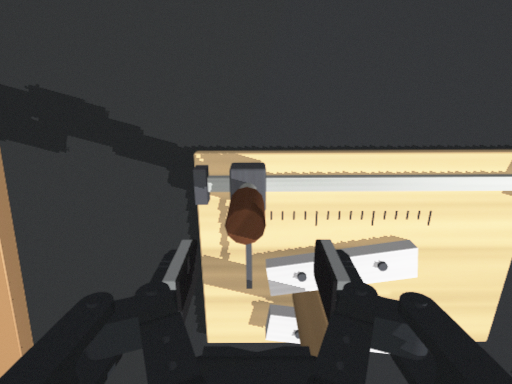

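send_rows --deltas '[5.5,-5.5,0,0.002,0,-0.005,0,0,0,0,0,0,0,0,10,0,0,0,0,0,14,0,0,0,0,0,14,0,0,0,0,0,8,0,0,0,0,0,0,0,0,0]'

```text
clock: 12.13
tcp_pos: [0.5891, 0.1977, 0.0928]
eef_rot: [0.992, 0.129, 0.004, -0.002]
contact_force: [-0.0, -0.0, -0.3]
gripper_width: 0.698
```

Run:
```python
from h import *
from bench import ctrl
go(ctrl.state(),[.586,.195,.087])
c=ctrl.camera('wrist');np.savez('w8.npz',**c);cv2.imwrite('pics/w8.png',c['image'][:,:,::-1])
```

```text
clock 12.1333 tcp [0.5891 0.1977 0.0928] F [-0.  -0.  -0.3] gw 0.698 shift mm [-3.7  1.8  5.8] turn [-0.002  -0.0086  0.0017]
```

View pics/w8.png

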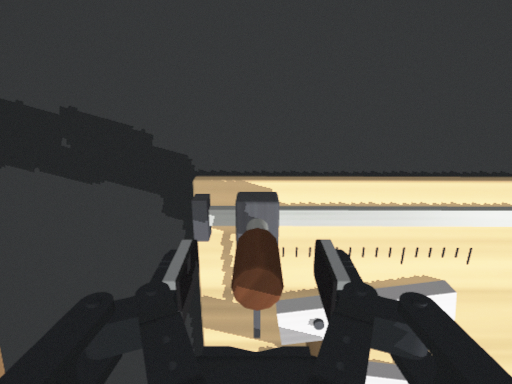

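Knob is centred between the pads at (257,285). Close on it.

send_rows --deltas '[-3.5,1,4,-0.002,-0.008,0.002,0,0,0,0,0,0,0,0,0,0,0,0,0,0,0,0,0,0,0,0,0,0,0,0,0,0,0,0,0,0,0,0,0,0,0,0,0,0,0,0,0,0,0,0,0,0,0,0]' --jaw 0 --force 25

```text
clock: 12.93
tcp_pos: [0.5863, 0.1957, 0.09]
eef_rot: [0.992, 0.128, 0.001, 0.0]
contact_force: [0.7, 0.4, -5.5]
gripper_width: 0.273
```

Run:
```python
from h import *
from bench import ctrl
s=ctrl.state();go(s,[.586,.195,.087])
d=np.array(s['tcp_pos'])[:2]-O;print('gauge xy of tcp',d@[np.cos(YAW),np.sin(YAW)],d@[-np.sin(YAW),np.cos(YAW)])
```

```text
clock 12.9333 tcp [0.5863 0.1957 0.09  ] F [ 0.7  0.4 -5.5] gw 0.273 shift mm [-0.5  0.6  3. ] turn [ 0.0003 -0.0014 -0.0006]
gauge xy of tcp 0.07497550656604889 0.09729411129912334
```

send_rows --deltas '[0,5,0,0,0,0,0,8,0,0,0,0,0,8,0,0,0,0,0,8,0,0,0,0,0,8,0,0,0,0,0,8,0,0,0,0,0,5,0,0,0,0,0,0,0,0,0,0,0,0,0,0,0,0]'

```text
clock: 13.68
tcp_pos: [0.6005, 0.1416, 0.09]
eef_rot: [0.992, 0.127, 0.001, -0.0]
contact_force: [0.5, 2.0, -3.8]
gripper_width: 0.271
```

Run:
```python
from h import *
from bench import ctrl
s=ctrl.state();go(s,[*G(75,41.3),.09])
```

```text
clock 13.6833 tcp [0.6005 0.1416 0.09  ] F [ 0.5  2.  -3.8] gw 0.271 shift mm [0.1 0.1 0. ] turn [-0.0005 -0.0016 -0.0019]
```

Exactly level; release and rise.

send_rows --deltas '[0,0,0,0,0,0,0,0,0,0,0,0,0,0,0,0,0,0,0,0,0,0,0,0,0,0,0,0,0,0,0,0,0,0,0,0]' --jaw 0.7

```text
clock: 14.18
tcp_pos: [0.6011, 0.1417, 0.0915]
eef_rot: [0.992, 0.127, 0.002, -0.0]
contact_force: [0.4, 0.2, -0.8]
gripper_width: 0.701
```

send_rows --deltas '[0,0,-10,0,0,0,0,0,-14,0,0,0,0,0,-16,0,0,0,0,0,-16,0,0,0,0,0,-16,0,0,0,0,0,-16,0,0,0,0,0,-16,0,0,0,0,0,-10,0,0,0,0,0,0,0,0,0,0,0,0,0,0,0]'

```text
clock: 15.02
tcp_pos: [0.5999, 0.1423, 0.216]
eef_rot: [0.992, 0.128, 0.002, -0.0]
contact_force: [-0.7, 0.5, -0.6]
gripper_width: 0.702
```

Run:
```python
from h import *
from bench import ctrl
s=ctrl.state();go(s,[*G(75,41.3),.09])
for n in('wrist','scene'):
  c=ctrl.camera(n);cv2.imwrite(f'pics/f_{n}.png',c['image'][:,:,::-1] if n=='wrist' else cv2.resize(c['image'][120:270,220:400],None,fx=4,fy=4)[:,:,::-1])
  P=dep(c)
  for nm,x,y,lo,hi in(('dowel',.4895,.112,.097,.107),('knob',.6005,.1415,.096,.105)):
    m=(P[:,:,2]>lo)&(P[:,:,2]<hi)&(abs(P[:,:,0]-x)<.03)&(abs(P[:,:,1]-y)<.03);q=P[m]
    if len(q):
      w=((q.min(0)+q.max(0))/2)[:2]-O;print(n,nm,m.sum(),q.mean(0).round(4),'gauge',w@[np.cos(YAW),np.sin(YAW)],w@[-np.sin(YAW),np.cos(YAW)])
```

```text
clock 15.0167 tcp [0.5999 0.1423 0.216 ] F [-0.7  0.5 -0.6] gw 0.702 shift mm [-1.00e-01  9.00e-01  1.26e+02] turn [-0.0003 -0.0042 -0.0001]
wrist dowel 840 [0.4914 0.1126 0.1028] gauge -0.0403039424673337 0.04088727184878158
wrist knob 612 [0.6015 0.1413 0.1009] gauge 0.07500743167317028 0.04067813662670089
scene dowel 101 [0.4916 0.1134 0.1025] gauge -0.0386235076732666 0.04360163892044883
scene knob 61 [0.6022 0.1422 0.1003] gauge 0.07611971012832403 0.042209479313983354
```

View pics/f_wrist.png

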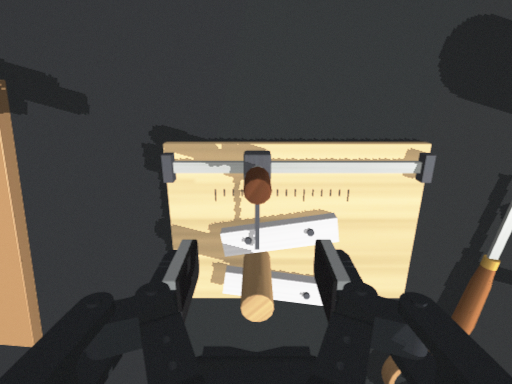

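View pics/f_scene.png

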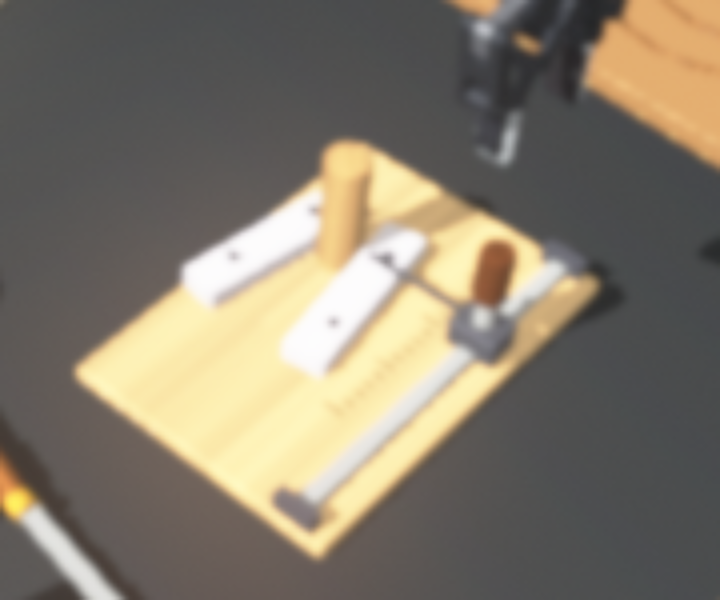

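Both views show the dowel upright and wedged, with the needle pointing at it and the gripper clear. I'm handing the job in.

```bash
python3 -c "
from bench import ctrl
print(ctrl.sign_off())"
```

```text
the job is handed in; nothing more can be done
None
```

The thick dowel is standing wedged in the tapered slot, the pointer is level with it, and I handed the job in at about 15 s of the 54 s allowed. The hand-in reports no verdict, so the checks below are my own measurements.

- **Dowel:** I stood it on the board before the slot's mouth and slid it in until the push met about 10 N, then released it. The wrist camera puts it at gauge (-40.3, 40.9) mm and the scene camera at (-38.6, 43.6) mm, against a nominal stop at (-40, 42). Both views show it upright.
- **Pointer:** I slid the knob about 56 mm. It is level with the dowel's middle to 0.2 mm by the wrist camera and 1.4 mm by the scene camera, well within the 15 mm allowed.
- **Gripper:** it was open and well clear of everything when I handed in.

**Disagreement between cameras:** at the start the top and scene cameras differed by about 4 mm in both x and y. I averaged them, and the wrist camera agreed with the average to about 2 mm. No check failed.

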